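# Seat the tube tier on the mixer drive

## Task

Pick up the square metal tube tier by its hub and lower it squarely over the tall rod of the mixer drive. Press it down gently, turn it until its slots drop over the two drive pins, then stop turning so as not to drag the driver disc round against its brake, and push it fully home, flat on the disc; never load the drive with more than 45 N. Let go and leave the other things on the bench where they are.

Things in the scene. Friction and masses are not known exactly. Their poses are not given: they have to be found in the camera images.
- tier_hub (a point): Grip point of the loose tube tier (0.3 to 0.55 kg): a square aluminium plate 110 x 110 x 20 mm with a square hub 30 x 30 mm rising from its middle to 80 mm above the underside; it lies flat on the bench. On the hub's axis, 62 mm above the underside. z up along the bore, x and y square to the hub's flats. Hold the hub about here: when home the rod stands 15 mm out of the hub's top.
- tier_bottom (a point): Centre of the tier's underside, 62 mm below tier_hub, same axes. A round bore of 15 mm runs through the whole tier (80 mm). Under the plate a cross of slots, 11 mm wide and 10 mm deep, runs along x and y through the bore to the edges, so the underside is the same every quarter turn. The plate's top shows 16 dark, empty tube wells along its edges.
- spindle_tip (a point): Top of the fixed upright steel rod of the mixer drive: 12 mm diameter, 95 mm high above the driver disc, its last 5 mm tapered to 7 mm. z up.
- seat (a point): Centre of the driver disc's top at the foot of the rod; the tier is home when tier_bottom is here. Two steel pins, 7 mm diameter, 8 mm high, stand on it opposite each other 36 mm from the axis. The disc may stand at any angle, not measured, and a brake holds it up to 0.6 N m: never drag it round by over 15 degrees. Unless slots lie over the pins (within 3 degrees) the tier stops 8 mm above it; a quarter turn at most finds them.
- sleeve_foot (a point): Where the black rubber friction sleeve (32 mm diameter, around the rod) meets the driver disc; same point as seat. The sleeve sticks up 10 to 14 mm above the disc. The tier meets it first; under about 9 N in all (tier's weight included) it slides down, at last flush with the disc, and stays where pushed. The tier's weight alone does not move it, so the tier must be pressed all the way home.
- drive: The mixer drive, a grey housing 150 (x) x 170 (y) x 43 mm fixed to the bench, origin at the centre of its underside, z up. On it the driver disc, 96 mm diameter, top 55 mm above the bench. Once the slots are over the pins, turning on loads the pins with up to 17 N in all on top of the downward push, and both count against the 45 N. The disc sits on a rubber mount and gives about 1 mm per 10 N.
There are look-alikes about, which are no part of the job. Leave any yellow look-alike of the part that bears tier_hub alone.

How it is judged (in metres and radians):
At the end, for the whole second after the job is handed in: The tier is on the rod with its underside within 2.5 mm of the driver disc's top (slots over the pins), centred within 4 mm, upright within 2.3 degrees, at rest and released (z of tier_bottom in the frame of seat between -0.0025 and 0.0025 m and horizontal distance between tier_bottom and seat below 0.004 m and angle between tier_bottom's own z axis and vertical below 0.04 rad and linear speed of tier below 0.02 m/s and angular speed of tier below 0.1 rad/s); the robot touches nothing.
It fails at once if the driver disc is dragged round by more than 15 degrees (distance of rotor_c1 from where it was at the start of the episode above 0.0094 m).
It fails at once if the tier loads the mixer drive with more than 45 N (contact force between tier and drive above 45 N).
It fails at once if a finger or the arm pushes on the mixer drive with more than 45 N (contact force between any of the fingers, the arm and drive above 45 N).
It fails at once if another thing on the bench is moved by more than 30 mm (distance of any of reagent_bottle, spacer, marker, timer, beaker, bottle_cap, well_rack from where it was at the start of the episode above 0.03 m).
It also fails if it takes over 72 s, if anything falls off the work surface, if the arm or the gripper's body presses on something with over 40 N, if the wrist force passes 120 N, or if a joint passes its speed limit or range.

## Robot

A 6-joint arm with a two-finger parallel gripper is mounted at the origin on the work surface. World frame = base frame: x ahead of the robot, y to its left, z up, the work surface at z = 0. Lengths are in mm, angles in rad, forces in N, time in s.
With the tool pointing down it reaches from about 350 to 975 mm from the base axis. Payload 7.1 kg.
Tool frame: the origin (TCP) lies at the very end of the fingers, on their centre line; the grasp point (between the pads) lies 19 mm behind it; y points along the fingers, z is the direction in which the jaws open and shut, and the axes are right-handed (so a half turn about y gives the same grasp; the last joint's range is limited). The gripper opens to 88 mm and grips with 3 to 60 N. Pads are 20 mm wide; open, the fingers measure 115 mm over their backs; the gripper's body (75 mm by 178 mm) begins 61 mm behind the grasp point.
Start: joints at [1.194, 0.423, 1.63, -0, 1.089, -0.019], TCP at [218.852, 585.413, 222.675] pointing down, gripper open.
Joint ranges: [-3, 3], [-0.9, 2.11], [0.09, 2.58], [-1.31, 4.45], [0.11, 2.69], [-2.54, 2.54]. Speed limits (rad/s): [2.39, 2.39, 3.01, 3.14, 3.14, 3.14].

## Interface

Orientations are given as a rotation vector (axis times angle).
In Python, from workcell import ctrl gives the robot as it stands.
- The arm moves only by the shell command python3 -m jog 'ROWS'. ROWS is JSON, a list of rows, each a list of 3 entries, a list of its own where there are three numbers: the opening, from 0 (shut) to 1 (fully open), then the shift along the tool's x, y, z in cm, then the turn, a rotation vector about the tool's x, y, z in rad. In form: [[claw, [dx, dy, dz], [wx, wy, wz]], ...]. A call has 1 to 8 rows; each row is the pose to reach, as a shift and turn from the pose commanded when the call began, along the tool's axes at that moment; what a row does not reach only later rows make up. A row lasts 1/10 s, in which the tool goes at most 50 mm and 8.59 degrees, less where a joint would pass 70% of its speed; a pose out of reach is approached as far as the arm can. A call with a gripper value outside its range is refused whole. The fingers move at their own pace and stop on an object; the grip force is fixed at half the most. Time passes only in rows, so rows that repeat a pose let the fingers close. It gives the time, the measured TCP pose, the force and the opening at its end, in the units of the state.
- ctrl.get_obs(): the state, without advancing time (a new reading comes with each control period).
- ctrl.get_image(name): name is "side" or "top"; returns a dict with "color" (480x640x3 uint8, red, green, blue), "z_map" (480x640 float32, mm along the optical axis (not along the pixel's ray), 0 where there is no reading), "fx", "fy", "cx", "cy" (pixels), "pose" (4x4, takes a point from camera to world coordinates). Camera axes: x right, y down, z forward; pixel columns grow to the right and rows downward; lengths in mm; the calibration is good to about 2 mm. A picture is of the moment at which its call begins.
- ctrl.close_job(): hands the job in, once; it reports no verdict.
The state is a dict: "t": time; "qpos": joint angles; "qvel": joint speeds; "joint_torque": joint torques, N m; "ee_pos": TCP position; "orientation": TCP orientation; "ft_force": force on the tool from outside, world axes, zero at the start; "moment": the same for the moment, N m; "width": finger opening in mm.
Only numpy, scipy, OpenCV 4.12 (cv2) and the standard library are available. Lean on these libraries where they do the work, as an engineer would, in place of code of your own. Each camera call takes 0.05 s, during which the arm holds its last target.

## Working session

There is one attempt and no reset: what is moved stays moved. The work goes in short steps, Python scripts to look and compute and a shell command to move; the robot and the scene stay as the last step left them, time stands still between calls to the robot, and variables do not carry over. Pictures are saved under pics/ and viewed, and the job is handed in when it is done.

```bash
mkdir -p pics; ls; cat > h.py <<'E'
import numpy as np, cv2, pickle
from workcell import ctrl
def snap(name,tag):
    im=ctrl.get_image(name); pickle.dump(im,open(f'pics/{tag}.pkl','wb'))
    cv2.imwrite(f'pics/{tag}.png',im['color'][:,:,::-1]); return im
def load(tag): return pickle.load(open(f'pics/{tag}.pkl','rb'))
def pt(im,u,v,z=None):
    d=im['z_map'][int(v),int(u)] if z is None else z
    p=np.array([(u-im['cx'])/im['fx']*d,(v-im['cy'])/im['fy']*d,d,1]); return (im['pose']@p)[:3]
def ptz(im,u,v,h):
    r=im['pose'][:3,:3]@np.array([(u-im['cx'])/im['fx'],(v-im['cy'])/im['fy'],1]); o=im['pose'][:3,3]
    return o+r*(h-o[2])/r[2]
def proj(im,p):
    q=np.linalg.inv(im['pose'])@np.array([*p,1]); return q[0]/q[2]*im['fx']+im['cx'],q[1]/q[2]*im['fy']+im['cy']
def crop(tag,u0,v0,u1,v1,s,out):
    c=cv2.imread(f'pics/{tag}.png')[v0:v1,u0:u1]; cv2.imwrite(f'pics/{out}.png',cv2.resize(c,None,fx=s,fy=s,interpolation=cv2.INTER_CUBIC))
E
python3 - <<'E'
from h import *
np.set_printoptions(precision=3,suppress=True)
for n in('top','side'):
    im=snap(n,n+'0'); print(n,im['fx'],im['cx'],im['cy'],im['pose'])
print(ctrl.get_obs())
E
```

```text
pics
top 438.6913771449309 317.5916602912406 241.08082441047836 [[ -0.02   -0.998   0.066 421.746]
 [ -1.      0.019  -0.007 -38.588]
 [  0.006  -0.066  -0.998 964.514]
 [  0.      0.      0.      1.   ]]
side 506.0947565501377 313.6344133146546 247.72221172613635 [[   0.933   -0.21     0.292  204.91 ]
 [  -0.359   -0.572    0.738 -756.685]
 [   0.012   -0.793   -0.609  715.937]
 [   0.       0.       0.       1.   ]]
{'t': 0.1, 'qpos': array([ 1.194,  0.424,  1.631, -0.   ,  1.089, -0.019]), 'qvel': array([ 0.001, -0.   , -0.002,  0.   , -0.001,  0.   ]), 'joint_torque': array([ -0.   , -54.561, -27.432,   0.065,   0.019,  -0.   ]), 'ee_pos': array([218.651, 584.947, 221.958]), 'orientation': array([-1.554,  0.281, -0.281]), 'ft_force': array([ 0.203, -0.097, -0.158]), 'moment': array([ 0.038,  0.016, -0.008]), 'width': 87.98345431584026}
```

View pics/top0.png

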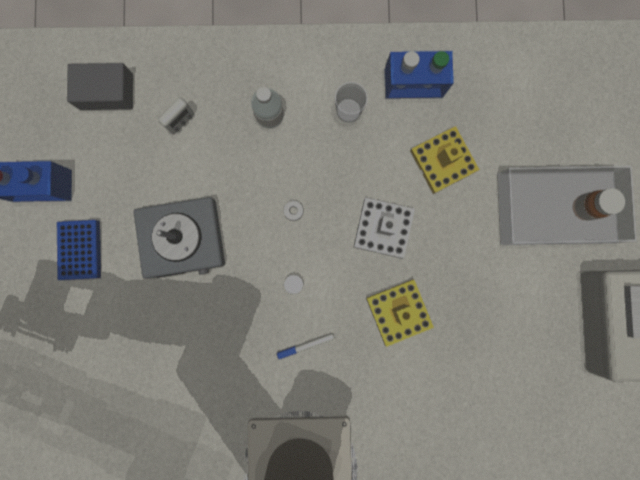

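View pics/side0.png

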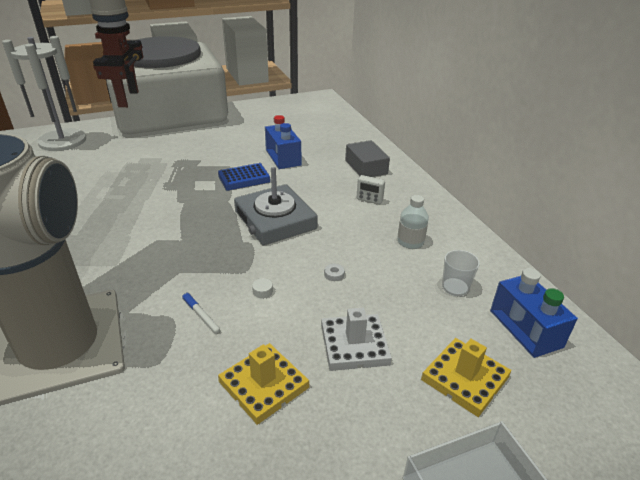

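```bash
python3 - <<'E'
from h import *
crop('top0',340,180,430,270,7,'tc'); crop('top0',125,190,230,285,7,'td'); crop('side0',225,155,325,245,7,'sd'); crop('side0',310,295,400,375,7,'sc')
E
```

```text
(no output)
```

View pics/tc.png

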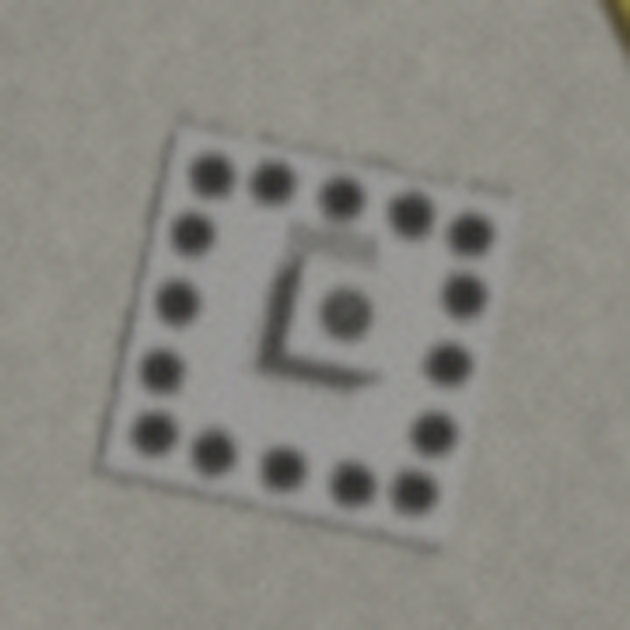

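View pics/td.png

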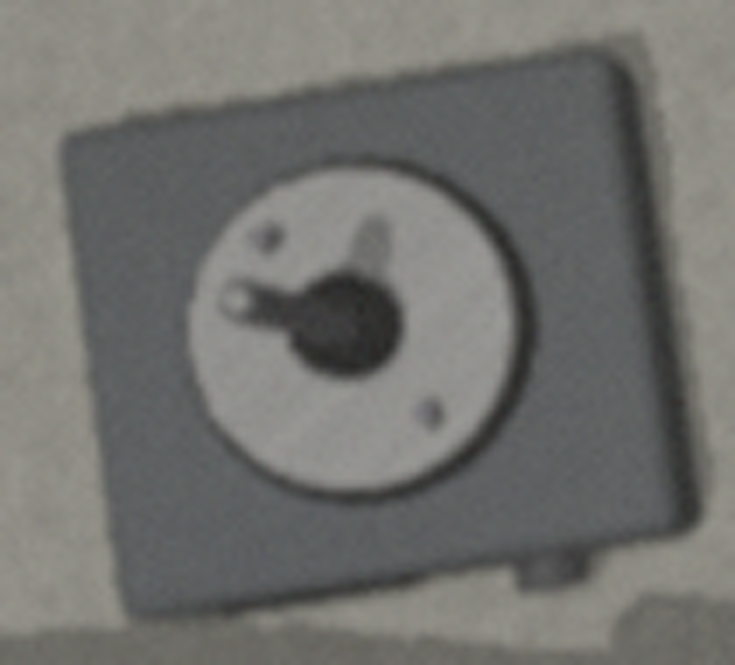

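View pics/sd.png

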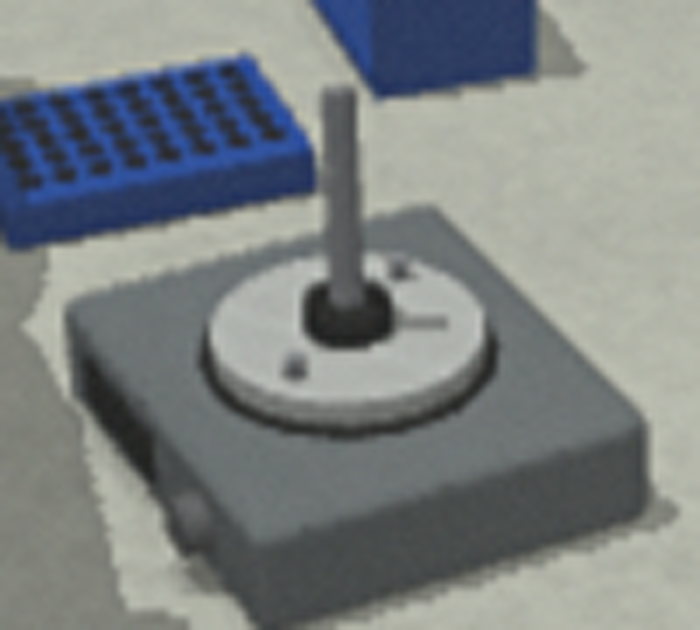

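View pics/sc.png

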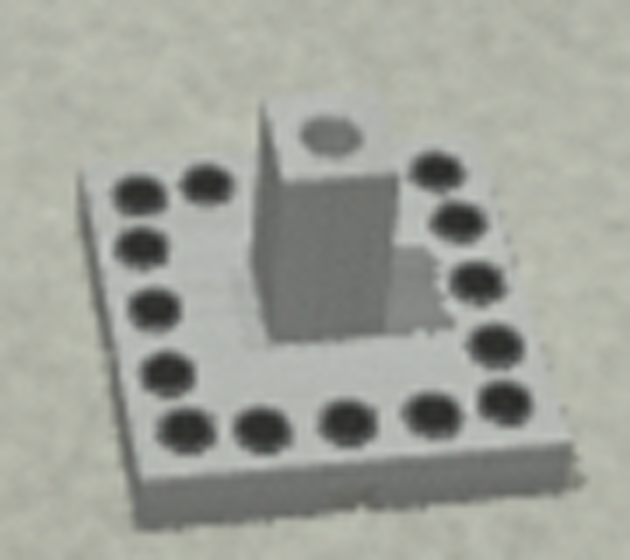

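```bash
python3 - <<'E'
from h import *
np.set_printoptions(precision=2,suppress=True)
t=load('top0'); s=load('side0')
def c(x,y,u0,v0,k=7): return (x+.5)/k-.5+u0,(y+.5)/k-.5+v0
T=lambda x,y,h:ptz(t,*c(x,y,340,180),h)
print('bore top',T(346,314,80)[:2],'side',ptz(s,*c(331,136,310,295),80)[:2])
cor=[T(180,122,20),T(512,195,20),T(438,548,20),T(102,468,20)]
print('plate corners',np.array(cor)[:,:2],np.mean(cor,0)[:2])
w=[T(*p,20) for p in[(212,175),(470,234),(414,493),(153,434)]]
w=np.array(w);print('wells mean',w.mean(0)[:2],[np.degrees(np.arctan2(*(w[(i+1)%4]-w[i])[1::-1])) for i in range(4)],[np.linalg.norm(w[(i+1)%4]-w[i]) for i in range(4)])
D=lambda x,y,h:ptz(t,*c(x,y,125,190),h)
print('tip top',D(238,300,150)[:2],'side',ptz(s,*c(338,90,225,155),150)[:2])
p=[D(266,235,63),D(431,414,63)]; p=np.array(p)
print('pins',p[:,:2],p.mean(0)[:2],np.degrees(np.arctan2(*(p[1]-p[0])[1::-1])),np.linalg.norm(p[1]-p[0]))
S=lambda x,y,h:ptz(s,*c(x,y,225,155),h)
p=[S(294,362,63),S(401,265,63)]; p=np.array(p)
print('pins side',p[:,:2],p.mean(0)[:2],np.degrees(np.arctan2(*(p[1]-p[0])[1::-1])),np.linalg.norm(p[1]-p[0]))
# disc centre: ellipse outline top
q=[D(190,320,55),D(518,325,55),D(350,160,55),D(355,492,55)]
print('disc',np.array(q)[:,:2],(q[0]+q[1])[:2]/2,(q[2]+q[3])[:2]/2)
q=[S(208,335,55),S(490,330,55),S(345,402,55)]
print('disc side',np.array(q)[:,:2])
from scipy.spatial.transform import Rotation as R
o=ctrl.get_obs(); print(R.from_rotvec(o['orientation']).as_matrix())
# depth check
for (u,v) in [(390,225),(370,215),(159,233),(150,238),(140,260)]: print(u,v,pt(t,u,v))
E
```

```text
bore top [ 510.9  -190.62] side [ 512.11 -191.88]
plate corners [[ 577.8  -151.17]
 [ 553.03 -253.61]
 [ 444.06 -227.08]
 [ 470.72 -124.23]] [ 511.4  -189.02]
wells mean [ 511.05 -190.32] [np.float64(-104.06934572549555), np.float64(166.00266416939587), np.float64(76.11785789267262), np.float64(-14.300796308687616)] [np.float64(81.96254303124702), np.float64(82.41588987708838), np.float64(82.4005781959483), np.float64(82.6857279625958)]
tip top [497.08 250.59] side [496.76 245.64]
pins [[524.18 273.34]
 [470.48 224.87]] [497.33 249.1 ] -137.92918991228046 72.33581474778896
pins side [[470.76 222.97]
 [524.34 270.35]] [497.55 246.66] 41.482843886826096 71.51845392730672
disc [[500.19 298.49]
 [496.84 201.45]
 [547.04 251.25]
 [448.28 249.61]] [498.52 249.97] [497.66 250.43]
disc side [[451.08 261.57]
 [543.79 231.36]
 [482.96 205.39]]
[[ 0.94 -0.    0.35]
 [-0.35 -0.    0.94]
 [-0.   -1.   -0.  ]]
390 225 [ 512.42 -197.4    52.54]
370 215 [ 538.34 -160.43   19.28]
159 233 [504.72 283.65  54.38]
150 238 [495.52 306.23  43.71]
140 260 [449.78 327.21  42.84]
```

```bash
cat > go.py <<'E'
import sys; from h import *
from scipy.spatial.transform import Rotation as R
# args: x y z jawyaw(deg)
x,y,z,yaw=map(float,sys.argv[1:5]); o=ctrl.get_obs(); M=R.from_rotvec(o['orientation']).as_matrix()
a=np.radians(yaw); Z=np.array([np.cos(a),np.sin(a),0]); Y=np.array([0,0,-1]); X=np.cross(Y,Z)
G=np.column_stack([X,Y,Z]); 
print('t',o['t'],'pos',o['ee_pos'].round(2),'jaw yaw',np.degrees(np.arctan2(M[1,2],M[0,2])).round(2),'tilt',np.degrees(np.arccos(-M[2,1])).round(2),'q',o['qpos'].round(2),'w',round(o['width'],2),'F',o['ft_force'].round(2))
print('shift cm',(M.T@(np.array([x,y,z])-o['ee_pos'])/10).round(3),'turn',R.from_matrix(M.T@G).as_rotvec().round(4))
E
python3 go.py 511.2 -190.8 180 75.9
```

```text
t 0.1 pos [218.65 584.95 221.96] jaw yaw 69.51 tilt 0.08 q [ 1.19  0.42  1.63 -0.    1.09 -0.02] w 87.98 F [ 0.2  -0.1  -0.16]
shift cm [ 54.564   4.286 -62.415] turn [ 1.500e-03 -1.116e-01 -1.000e-04]
```

```bash
python3 -m jog '[[1,[3.3,0,-3.75],[0,-0.1,0]],[1,[6.6,0,-7.5],[0,-0.11,0]],[1,[9.9,0,-11.25],[0,-0.11,0]],[1,[13.2,0,-15],[0,-0.11,0]],[1,[16.5,0,-18.75],[0,-0.11,0]],[1,[19.8,0,-22.5],[0,-0.11,0]],[1,[23.1,0,-26.25],[0,-0.11,0]],[1,[26.4,0,-30],[0,-0.11,0]]]'; python3 go.py 511.2 -190.8 180 75.9
```

```text
t: 0.9
ee_pos: [361.2, 210.1, 222.6]
orientation: [-1.562, 0.194, -0.194]
ft_force: [1.2, 0.5, -0.9]
width: 88.2
t 0.9 pos [361.17 210.07 222.65] jaw yaw 75.83 tilt 0.01 q [ 0.5   0.11  2.06 -0.    0.97 -0.83] w 88.16 F [ 1.22  0.53 -0.92]
shift cm [ 24.357   4.266 -35.197] turn [-0.     -0.0011  0.0001]
```

```bash
python3 -m jog '[[1,[2.5,0,-3.5],[0,0,0]],[1,[6,0.5,-8],[0,0,0]],[1,[9,1,-12.5],[0,0,0]],[1,[12,2,-17],[0,0,0]],[1,[15,3,-21.5],[0,0,0]],[1,[18,4,-26],[0,0,0]],[1,[21,4.3,-30],[0,0,0]],[1,[23.5,4.3,-34],[0,0,0]]]'; python3 go.py 511.2 -190.8 130 75.9
```

```text
t: 1.7
ee_pos: [497.7, -155.2, 179.7]
orientation: [-1.562, 0.196, -0.194]
ft_force: [0.1, -0.1, -0.5]
width: 87.9
t 1.7 pos [ 497.71 -155.16  179.7 ] jaw yaw 75.78 tilt 0.07 q [-0.33  0.33  1.89  0.    0.92 -1.65] w 87.93 F [ 0.06 -0.1  -0.54]
shift cm [ 2.189  4.967 -3.125] turn [-0.0003 -0.0021 -0.0013]
```

```bash
python3 -m jog '[[1,[1.5,0,-2],[0,0,0]],[1,[2.2,2,-3.1],[0,0,0]],[1,[2.2,4,-3.1],[0,0,0]],[1,[2.2,4.9,-3.1],[0,0,0]],[1,[2.2,4.9,-3.1],[0,0,0]],[1,[2.2,4.9,-3.1],[0,0,0]]]'; python3 - <<'E'
from h import *
snap('side','s1'); crop('s1',270,230,430,390,4,'s1c'); snap('top','t1')
E
python3 go.py 511.2 -190.8 43 75.9
```

```text
t: 2.3
ee_pos: [511.6, -188.3, 131.8]
orientation: [-1.562, 0.194, -0.194]
ft_force: [-0.7, 0.8, 0.2]
width: 87.9
t 2.4 pos [ 512.12 -188.45  132.47] jaw yaw 75.84 tilt 0.08 q [-0.37  0.43  1.87  0.    0.84 -1.7 ] w 87.53 F [-0.66  0.7  -0.3 ]
shift cm [-0.044  8.947 -0.249] turn [ 0.0002 -0.0011  0.0014]
```

View pics/s1c.png

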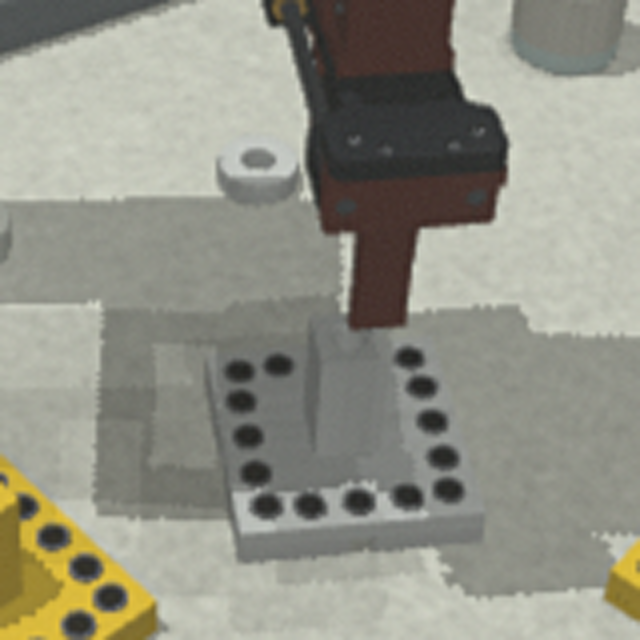

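```bash
python3 - <<'E'
from h import *
s=load('s1')
o=np.array([512.1,-188.45,132.5]); a=np.radians(75.84); Z=np.array([np.cos(a),np.sin(a),0]); X=np.array([np.sin(a),-np.cos(a),0])
for d in(44,57.5):
  for w in(-10,0,10):
    u,v=proj(s,o-Z*d+X*w); print(d,w,(u-270)*4,(v-230)*4)
E
```

```text
44 -10 348.139427284533 316.9658979603066
44 0 372.1555506669238 315.1160164400426
44 10 396.11253050565665 313.27069054879166
57.5 -10 354.39346318890193 340.404740135411
57.5 0 378.7132488680677 338.50159562926865
57.5 10 402.97236740577 336.6031986294779
```

```bash
python3 -m jog '[[1,[0,2,-0.2],[0,0,0]],[1,[0,4,-0.2],[0,0,0]],[1,[0,6,-0.2],[0,0,0]],[1,[0,8,-0.2],[0,0,0]],[1,[0,8.9,-0.2],[0,0,0]],[1,[0,8.9,-0.2],[0,0,0]],[1,[0,8.9,-0.2],[0,0,0]],[1,[0,8.9,-0.2],[0,0,0]]]';python3 go.py 511.2 -190.8 43 75.9;  python3 -m jog '[[0,[0,0,0],[0,0,0]],[0,[0,0,0],[0,0,0]],[0,[0,0,0],[0,0,0]],[0,[0,0,0],[0,0,0]],[0,[0,0,0],[0,0,0]],[0,[0,0,0],[0,0,0]],[0,[0,0,0],[0,0,0]],[0,[0,0,0],[0,0,0]]]'; python3 go.py 511.2 -190.8 240 75.9
```

```text
t: 3.2
ee_pos: [511.9, -190.8, 43.7]
orientation: [-1.563, 0.193, -0.196]
ft_force: [0.5, 0.5, -0.6]
width: 87.6
t 3.2 pos [ 511.86 -190.78   43.66] jaw yaw 75.81 tilt 0.11 q [-0.38  0.58  1.9  -0.    0.66 -1.7 ] w 87.56 F [ 0.54  0.45 -0.59]
shift cm [-0.064  0.065 -0.018] turn [ 0.0003 -0.0016  0.0019]
t: 4.0
ee_pos: [511.0, -190.6, 42.5]
orientation: [-1.562, 0.195, -0.194]
ft_force: [0.2, -1.7, 0.9]
width: 29.6
t 4.0 pos [ 510.98 -190.63   42.49] jaw yaw 75.81 tilt 0.01 q [-0.38  0.58  1.9  -0.    0.66 -1.7 ] w 29.65 F [ 0.19 -1.74  0.91]
shift cm [ 2.3000e-02 -1.9751e+01 -1.5000e-02] turn [ 0.0002 -0.0015 -0.0001]
```

```bash
python3 -m jog '[[0,[0,-1,0],[0,0,0]],[0,[0,-3,0],[0,0,0]],[0,[0,-6,0],[0,0,0]],[0,[0,-10,0],[0,0,0]],[0,[0,-14,0],[0,0,0]],[0,[0,-18,0],[0,0,0]],[0,[0,-20,0],[0,0,0]],[0,[0,-20,0],[0,0,0]]]';python3 go.py 497.3 248.5 240 42
```

```text
t: 4.8
ee_pos: [512.5, -191.1, 246.0]
orientation: [-1.564, 0.19, -0.199]
ft_force: [-0.1, 0.4, -3.4]
width: 29.9
t 4.8 pos [ 512.46 -191.06  246.02] jaw yaw 75.8 tilt 0.35 q [-0.38  0.28  1.79  0.    1.07 -1.7 ] w 29.93 F [-0.09  0.42 -3.39]
shift cm [-12.253   0.496  42.242] turn [-0.0011  0.59    0.0061]
```

```bash
python3 -m jog '[[0,[-0.6,0,2],[0,0.05,0]],[0,[-1.5,0,5],[0,0.12,0]],[0,[-2.8,0,9.5],[0,0.2,0]],[0,[-4.1,0,14],[0,0.28,0]],[0,[-5.4,0,18.5],[0,0.36,0]],[0,[-6.7,0,23],[0,0.44,0]],[0,[-8,0,27.5],[0,0.52,0]],[0,[-9.3,0,32],[0,0.59,0]]]';python3 go.py 497.3 248.5 240 42
```

```text
t: 5.6
ee_pos: [497.7, 144.0, 240.8]
orientation: [-1.471, 0.659, -0.655]
ft_force: [0.2, -0.1, -3.9]
width: 29.8
t 5.6 pos [497.66 144.04 240.75] jaw yaw 41.81 tilt 0.18 q [ 0.26  0.25  1.85 -0.    1.05 -0.47] w 29.8 F [ 0.21 -0.15 -3.88]
shift cm [-7.809  0.067  6.938] turn [ 0.0028 -0.0033 -0.0014]
```

```bash
python3 -m jog '[[0,[-2.5,0,2.2],[0,0,0]],[0,[-5,0,4.4],[0,0,0]],[0,[-6.8,0,6],[0,0,0]],[0,[-7.5,0,6.6],[0,0,0]],[0,[-7.5,0,6.6],[0,0,0]],[0,[-7.5,0,6.6],[0,0,0]],[0,[-7.5,0,6.6],[0,0,0]]]';python3 go.py 497.3 248.5 240 42
python3 - <<'E'
from h import *
snap('side','s2'); snap('top','t2'); crop('s2',210,70,370,230,4,'s2c'); crop('t2',90,150,250,290,4,'t2c')
E
```

```text
t: 6.3
ee_pos: [498.0, 241.1, 242.1]
orientation: [-1.471, 0.656, -0.655]
ft_force: [-0.7, 0.3, -3.5]
width: 29.7
t 6.3 pos [498.03 241.14 242.11] jaw yaw 41.94 tilt 0.06 q [ 0.43  0.3   1.77 -0.    1.08 -0.3 ] w 29.72 F [-0.69  0.32 -3.5 ]
shift cm [-0.596  0.21   0.438] turn [ 0.0011 -0.0011 -0.0001]
```

View pics/s2c.png

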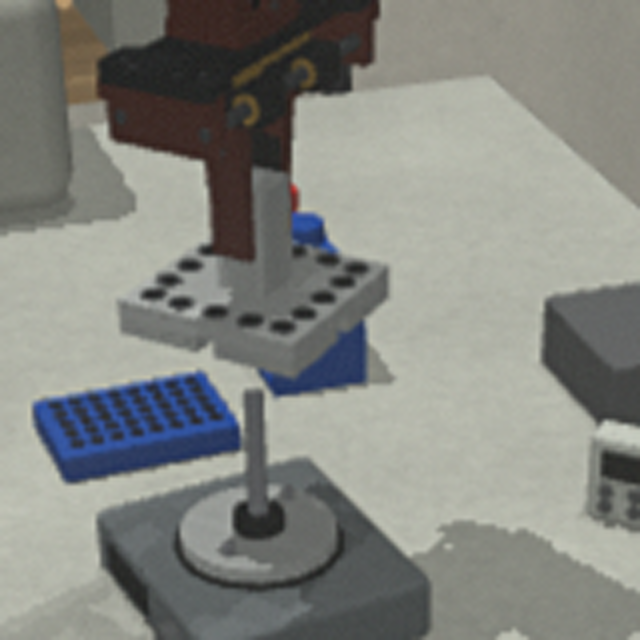

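View pics/t2c.png

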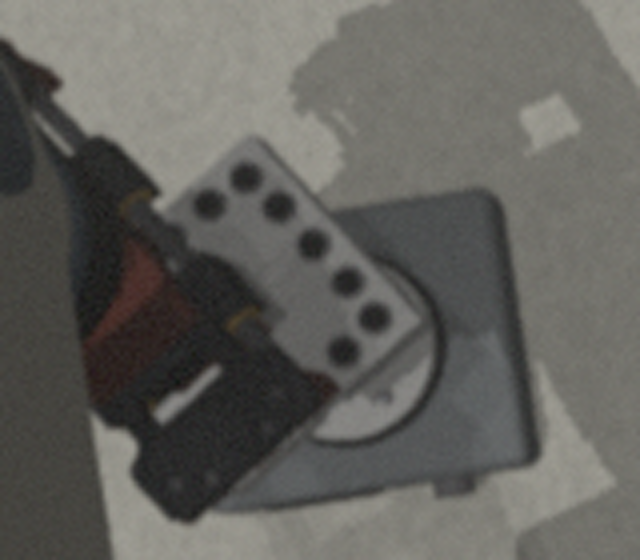

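```bash
python3 - <<'E'
from h import *
crop('s2',235,120,310,200,8,'s2d'); crop('t2',130,180,200,250,8,'t2d')
E
```

```text
(no output)
```

View pics/s2d.png

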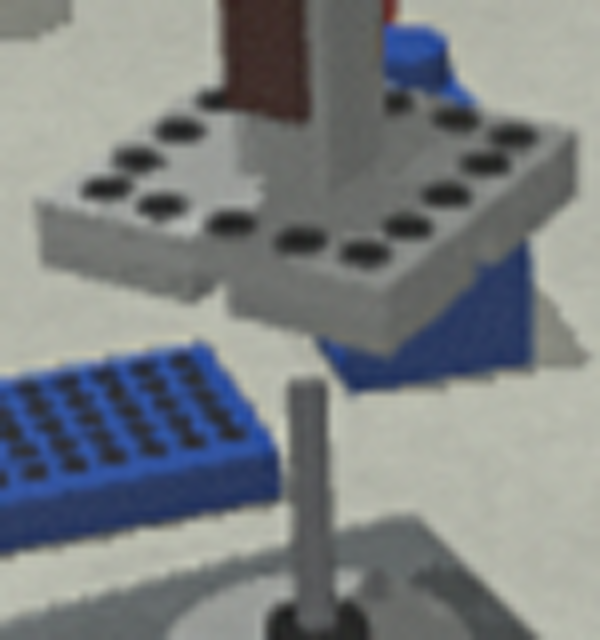

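View pics/t2d.png

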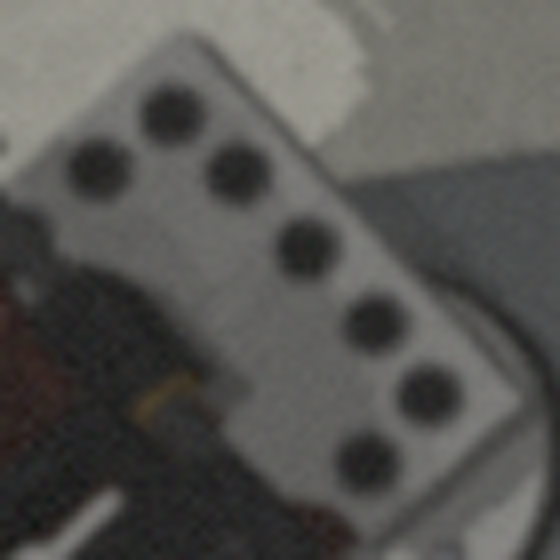

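```bash
python3 - <<'E'
from h import *
np.set_printoptions(precision=2,suppress=True)
s=load('s2');t=load('t2')
c=lambda x,y,u0,v0,k=8:((x+.5)/k-.5+u0,(y+.5)/k-.5+v0)
for h in(218,220):
  L,F,Rr=[ptz(s,*c(*p,235,120),h)[:2] for p in[(106,187),(366,253),(513,134)]]
  print(h,'side mid',(L+Rr)/2,'len',np.linalg.norm(L-F),np.linalg.norm(F-Rr),'ang',np.degrees(np.arctan2(*(F-L)[::-1])),np.degrees(np.arctan2(*(Rr-F)[::-1])))
  A,B=[ptz(t,*c(*p,130,180),h)[:2] for p in[(173,115),(429,396)]]
  d=B-A; n=np.array([-d[1],d[0]])/np.linalg.norm(d)
  for sg in(1,-1): print('  top',(A+B)/2+sg*41.2*n,np.linalg.norm(d),np.degrees(np.arctan2(*d[::-1])))
print('tip side',ptz(s,*c(308,382,235,120),150)[:2])
im=cv2.imread('pics/s0.png') if 0 else None
E
python3 go.py 497.3 248.5 240 42
```

```text
218 side mid [501.71 247.62] len 82.81876219734345 83.46171460594022 ang -48.32299128875403 42.12369799352013
  top [553.89 181.2 ] 82.32344435097288 -138.32054831042075
  top [499.1  242.74] 82.32344435097288 -138.32054831042075
220 side mid [500.52 243.59] len 82.48611458051623 83.12648452372972 ang -48.322991288753954 42.12369799352011
  top [553.61 180.53] 82.10289006796712 -138.32054831042075
  top [498.82 242.07] 82.10289006796712 -138.32054831042075
tip side [497.37 246.01]
t 6.4 pos [498.3  241.33 242.46] jaw yaw 41.92 tilt 0.02 q [ 0.43  0.3   1.77 -0.    1.07 -0.3 ] w 29.97 F [-0.36 -0.5  -3.66]
shift cm [-0.6    0.246  0.405] turn [ 0.0003 -0.0014  0.0001]
```

```bash
python3 go.py 496.5 249.4 212 42; python3 -m jog '[[0,[-0.4,0,0.3],[0,0,0]],[0,[-0.75,0,0.48],[0,0,0]],[0,[-0.75,1,0.48],[0,0,0]],[0,[-0.75,2,0.48],[0,0,0]],[0,[-0.75,3,0.48],[0,0,0]],[0,[-0.75,3,0.48],[0,0,0]],[0,[-0.75,3,0.48],[0,0,0]]]'; python3 - <<'E'
from h import *
snap('side','s3'); snap('top','t3'); crop('s3',235,120,310,200,8,'s3d'); crop('t3',130,180,200,250,8,'t3d')
E
python3 go.py 496.5 249.4 212 42
```

```text
t 6.4 pos [498.3  241.33 242.46] jaw yaw 41.92 tilt 0.02 q [ 0.43  0.3   1.77 -0.    1.07 -0.3 ] w 29.97 F [-0.36 -0.5  -3.66]
shift cm [-0.721  3.046  0.407] turn [ 0.0003 -0.0014  0.0001]
t: 7.1
ee_pos: [496.5, 251.0, 211.9]
orientation: [-1.471, 0.655, -0.654]
ft_force: [0.8, 0.2, -2.7]
width: 29.7
t 7.2 pos [497.03 251.26 212.69] jaw yaw 41.99 tilt 0.02 q [ 0.45  0.34  1.79 -0.    1.01 -0.29] w 29.93 F [-0.25  0.01 -3.7 ]
shift cm [ 0.103  0.069 -0.163] turn [-0.0004 -0.0001  0.0001]
```

View pics/s3d.png

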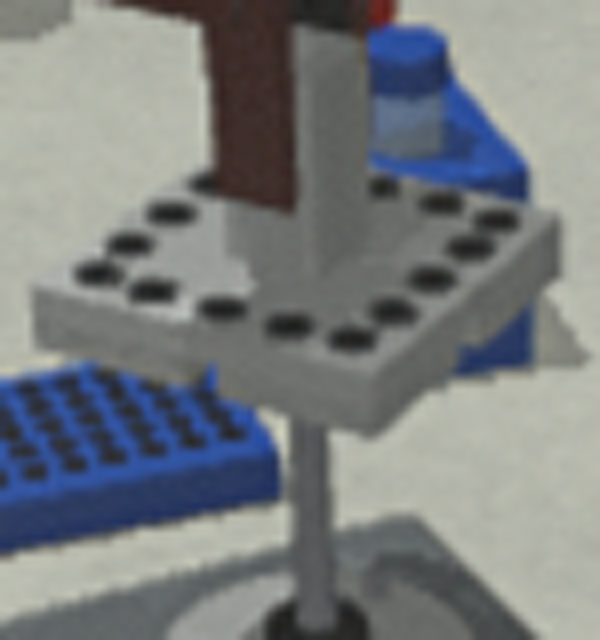

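View pics/t3d.png

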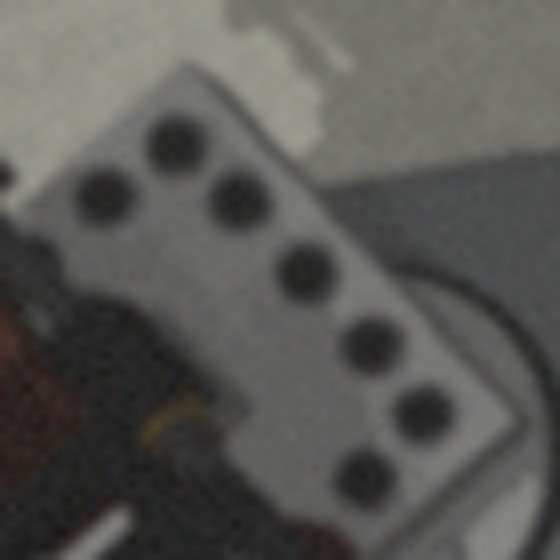

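```bash
cat > chk.py <<'E'
from h import *
np.set_printoptions(precision=2,suppress=True)
def chk(st,tt,side,top,h,su=(235,120),tu=(130,180)):
  s=load(st);t=load(tt)
  c=lambda x,y,u0,v0,k=8:((x+.5)/k-.5+u0,(y+.5)/k-.5+v0)
  L,F,Rr=[ptz(s,*c(*p,*su),h)[:2] for p in side]; m=(L+Rr)/2
  print('side',m,'tip via side u at this depth; lateral diff:',(m-np.array([497.1,245.9]))@[.933,-.359],'ang',np.degrees(np.arctan2(*(F-L)[::-1]))+90,np.degrees(np.arctan2(*(Rr-F)[::-1])))
  # predicted bore bottom pixel vs rod
  print(' axis at z150 in crop',[(8*(a+.5-b)-.5) for a,b in zip(proj(s,[*m,150]),su)])
  A,B=[ptz(t,*c(*p,*tu),h)[:2] for p in top]
  d=B-A; n=np.array([d[1],-d[0]])/np.linalg.norm(d)
  print('top',(A+B)/2+41.2*n,np.linalg.norm(d),np.degrees(np.arctan2(*d[::-1]))+180,'tip top 497.1 250.6')
E
python3 -c "
from chk import *
chk('s3','t3',[(99,272),(352,340),(498,218)],[(177,145),(423,412)],190)"
```

```text
side [499.04 252.99] tip via side u at this depth; lateral diff: -0.7387629638280501 ang 41.168635178626026 42.110277838624526
 axis at z150 in crop [np.float64(306.2722693007786), np.float64(370.12977704309014)]
top [497.72 252.18] 81.5184989032053 42.00523657505312 tip top 497.1 250.6
```

```bash
python3 go.py 496.6 249.4 197 42; python3 -m jog '[[0,[0.1,0,-0.16],[0,0,0]],[0,[0.1,0.5,-0.16],[0,0,0]],[0,[0.1,1,-0.16],[0,0,0]],[0,[0.1,1.5,-0.16],[0,0,0]],[0,[0.1,1.5,-0.16],[0,0,0]],[0,[0.1,1.7,-0.16],[0,0,0]],[0,[0.1,1.8,-0.16],[0,0,0]],[0,[0.1,1.8,-0.16],[0,0,0]]]';python3 go.py 496.6 249.4 197 42
```

```text
t 7.2 pos [497.03 251.26 212.69] jaw yaw 41.99 tilt 0.02 q [ 0.45  0.34  1.79 -0.    1.01 -0.29] w 29.93 F [-0.25  0.01 -3.7 ]
shift cm [ 0.11   1.569 -0.157] turn [-0.0004 -0.0001  0.0001]
t: 8.0
ee_pos: [496.3, 249.4, 194.5]
orientation: [-1.47, 0.654, -0.654]
ft_force: [-0.3, 0.8, -4.1]
width: 29.8
t 8.0 pos [496.26 249.39 194.46] jaw yaw 42.0 tilt 0.0 q [ 0.44  0.36  1.81 -0.    0.98 -0.29] w 29.81 F [-0.29  0.78 -4.09]
shift cm [ 0.022 -0.254  0.026] turn [0.0001 0.     0.    ]
```

```bash
python3 -m jog '[[0,[0,0.3,0],[0,0,0]],[0,[0,0.5,0],[0,0,0]],[0,[0,0.5,0],[0,0,0]]]';python3 -m jog '[[0,[0,0.3,0],[0,0,0]],[0,[0,0.3,0],[0,0,0]],[0,[0,0.3,0],[0,0,0]]]'; python3 -m jog '[[0,[0,0.3,0],[0,0,0]],[0,[0,0.3,0],[0,0,0]],[0,[0,0.3,0],[0,0,0]]]';python3 go.py 496.6 249.4 197 42
```

```text
t: 8.3
ee_pos: [496.0, 249.3, 189.2]
orientation: [-1.47, 0.655, -0.654]
ft_force: [0.6, -0.9, -3.3]
width: 29.5
t: 8.6
ee_pos: [496.2, 249.3, 186.5]
orientation: [-1.47, 0.655, -0.654]
ft_force: [-0.3, 0.3, -3.6]
width: 30.0
t: 8.9
ee_pos: [496.2, 249.3, 183.4]
orientation: [-1.47, 0.655, -0.654]
ft_force: [0.4, 0.1, -4.0]
width: 29.8
t 8.9 pos [496.18 249.32 183.41] jaw yaw 42.0 tilt 0.02 q [ 0.44  0.37  1.82 -0.    0.95 -0.29] w 29.8 F [ 0.43  0.07 -3.96]
shift cm [ 0.022 -1.359  0.036] turn [ 0.0003 -0.0001 -0.0001]
```

```bash
python3 -m jog '[[0,[0,0.3,0],[0,0,0]],[0,[0,0.4,0],[0,0,0]],[0,[0,0.4,0],[0,0,0]]]';python3 -m jog '[[0,[0,0.3,0],[0,0,0]],[0,[0,0.4,0],[0,0,0]],[0,[0,0.4,0],[0,0,0]]]'; python3 -m jog '[[0,[0,0.3,0],[0,0,0]],[0,[0,0.4,0],[0,0,0]],[0,[0,0.4,0],[0,0,0]]]';python3 - <<'E'
from h import *
snap('side','s4');  crop('s4',215,110,335,220,6,'s4d')
E
python3 go.py 496.6 249.4 197 42
```

```text
t: 9.2
ee_pos: [496.1, 249.3, 179.3]
orientation: [-1.47, 0.655, -0.654]
ft_force: [0.3, -0.4, -5.3]
width: 29.9
t: 9.5
ee_pos: [496.1, 249.3, 175.3]
orientation: [-1.47, 0.655, -0.654]
ft_force: [-0.4, -0.3, -3.8]
width: 29.7
t: 9.8
ee_pos: [496.1, 249.3, 171.3]
orientation: [-1.47, 0.655, -0.654]
ft_force: [-0.4, 0.2, -4.7]
width: 30.0
t 9.85 pos [496.2  249.33 171.4 ] jaw yaw 42.0 tilt 0.02 q [ 0.44  0.39  1.82 -0.    0.93 -0.29] w 29.87 F [ 0.81  0.56 -4.16]
shift cm [ 0.022 -2.56   0.033] turn [ 0.0003 -0.     -0.0001]
```

View pics/s4d.png

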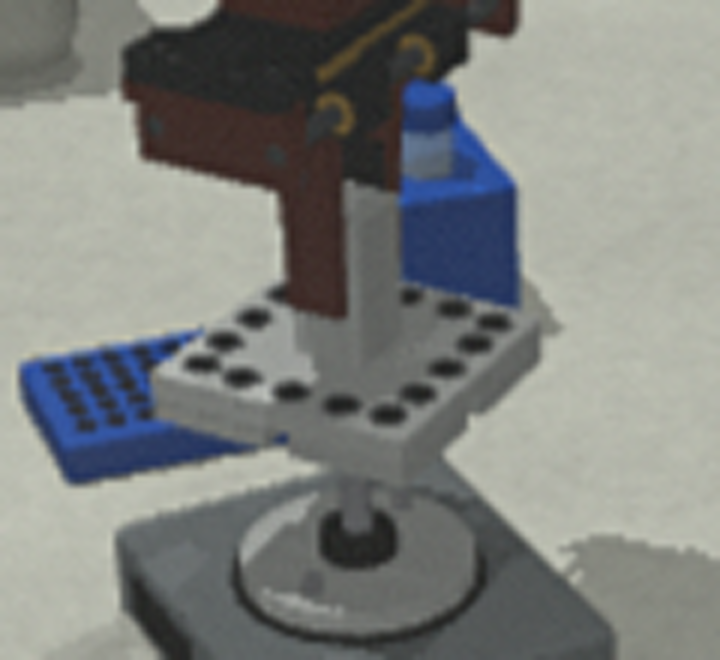

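```bash
python3 -m jog '[[0,[0,0.4,0],[0,0,0]],[0,[0,0.8,0],[0,0,0]],[0,[0,1.2,0],[0,0,0]],[0,[0,1.6,0],[0,0,0]],[0,[0,2,0],[0,0,0]],[0,[0,2,0],[0,0,0]]]';python3 -m jog '[[0,[0,0.4,0],[0,0,0]],[0,[0,0.8,0],[0,0,0]],[0,[0,1.2,0],[0,0,0]],[0,[0,1.6,0],[0,0,0]],[0,[0,2,0],[0,0,0]],[0,[0,2,0],[0,0,0]]]'; python3 -m jog '[[0,[0,0.4,0],[0,0,0]],[0,[0,0.8,0],[0,0,0]],[0,[0,1.2,0],[0,0,0]],[0,[0,1.4,0],[0,0,0]],[0,[0,1.4,0],[0,0,0]]]'
python3 go.py 496.6 249.4 197 42
```

```text
t: 10.45
ee_pos: [495.8, 249.2, 150.8]
orientation: [-1.471, 0.655, -0.654]
ft_force: [-0.4, -0.2, -3.6]
width: 29.9
t: 11.05
ee_pos: [495.9, 249.2, 130.9]
orientation: [-1.471, 0.655, -0.654]
ft_force: [0.2, 0.2, -4.4]
width: 30.0
t: 11.55
ee_pos: [496.0, 249.3, 117.1]
orientation: [-1.47, 0.655, -0.654]
ft_force: [0.3, 0.0, -4.6]
width: 29.7
t 11.55 pos [496.03 249.27 117.11] jaw yaw 42.0 tilt 0.04 q [ 0.44  0.47  1.85 -0.    0.82 -0.29] w 29.65 F [ 0.33  0.01 -4.62]
shift cm [ 0.027 -7.989  0.045] turn [ 0.0007 -0.     -0.0002]
```

```bash
for i in 1; do python3 -m jog '[[0,[0,0.2,0],[0,0,0]],[0,[0,0.4,0],[0,0,0]],[0,[0,0.4,0],[0,0,0]]]'; python3 -m jog '[[0,[0,0.2,0],[0,0,0]],[0,[0,0.2,0],[0,0,0]]]'; python3 -m jog '[[0,[0,0.2,0],[0,0,0]],[0,[0,0.2,0],[0,0,0]]]'; done | grep -v -e orient -e width
```

```text
t: 11.85
ee_pos: [496.1, 249.3, 113.3]
ft_force: [0.2, 0.1, -4.3]
t: 12.05
ee_pos: [496.2, 249.3, 111.4]
ft_force: [0.0, 0.4, -3.9]
t: 12.25
ee_pos: [496.2, 249.3, 109.3]
ft_force: [0.3, -0.9, -3.8]
```

```bash
for i in 1; do python3 -m jog '[[0,[0,0.1,0],[0,0,0]],[0,[0,0.1,0],[0,0,0]]]'; python3 -m jog '[[0,[0,0.1,0],[0,0,0]],[0,[0,0.1,0],[0,0,0]]]'; python3 -m jog '[[0,[0,0.1,0],[0,0,0]],[0,[0,0.1,0],[0,0,0]]]'; done | grep -v -e orient -e width
```

```text
t: 12.45
ee_pos: [496.2, 249.3, 108.4]
ft_force: [-0.0, -0.4, -2.7]
t: 12.65
ee_pos: [496.3, 249.4, 107.9]
ft_force: [-3.2, -1.5, 2.0]
t: 12.85
ee_pos: [496.3, 249.4, 106.9]
ft_force: [-3.3, -1.5, 4.6]
```

```bash
for i in 1; do python3 -m jog '[[0,[0,0.1,0],[0,0,0]],[0,[0,0.1,0],[0,0,0]]]'; python3 -m jog '[[0,[0,0.1,0],[0,0,0]],[0,[0,0.1,0],[0,0,0]]]';  done | grep -v -e orient -e width; python3 go.py 496 249 105 42
```

```text
t: 13.05
ee_pos: [496.3, 249.4, 105.7]
ft_force: [-2.4, -0.9, 4.6]
t: 13.25
ee_pos: [496.3, 249.4, 104.6]
ft_force: [-2.3, -1.1, 4.9]
t 13.25 pos [496.3  249.37 104.56] jaw yaw 42.0 tilt 0.01 q [ 0.44  0.49  1.86 -0.    0.79 -0.29] w 29.93 F [-2.28 -1.1   4.92]
shift cm [ 0.008 -0.044 -0.047] turn [-0.0001 -0.      0.    ]
```

```bash
for i in 1; do python3 -m jog '[[0,[0,0.1,0],[0,0,0]],[0,[0,0.1,0],[0,0,0]]]'; python3 -m jog '[[0,[0,0.1,0],[0,0,0]],[0,[0,0.1,0],[0,0,0]]]';  done | grep -v -e orient -e width; python3 go.py 496 249 105 42
```

```text
t: 13.45
ee_pos: [496.3, 249.4, 103.5]
ft_force: [-1.6, -0.7, 4.3]
t: 13.65
ee_pos: [496.3, 249.4, 102.4]
ft_force: [-1.8, -1.7, 2.9]
t 13.65 pos [496.31 249.38 102.43] jaw yaw 41.99 tilt 0.0 q [ 0.44  0.49  1.86  0.    0.79 -0.29] w 29.89 F [-1.77 -1.66  2.91]
shift cm [ 0.008 -0.257 -0.049] turn [-0.0001 -0.0001  0.    ]
```

```bash
for i in 1; do python3 -m jog '[[0,[0,0.1,0],[0,0,0]],[0,[0,0.1,0],[0,0,0]]]'; python3 -m jog '[[0,[0,0.1,0],[0,0,0]],[0,[0,0.1,0],[0,0,0]]]'; python3 -m jog '[[0,[0,0.1,0],[0,0,0]],[0,[0,0.1,0],[0,0,0]]]';  done | grep -v -e orient -e width; python3 go.py 496 249 105 42
```

```text
t: 13.85
ee_pos: [496.3, 249.4, 101.4]
ft_force: [-1.6, -1.6, 3.5]
t: 14.05
ee_pos: [496.3, 249.4, 100.4]
ft_force: [-2.1, -0.5, 3.3]
t: 14.25
ee_pos: [496.3, 249.4, 99.4]
ft_force: [-2.1, -0.8, 2.9]
t 14.25 pos [496.29 249.4   99.42] jaw yaw 42.0 tilt 0.0 q [ 0.44  0.5   1.86  0.    0.78 -0.29] w 30.02 F [-2.1  -0.78  2.92]
shift cm [ 0.011 -0.558 -0.048] turn [-0.0001  0.      0.    ]
```

```bash
for i in 1; do python3 -m jog '[[0,[0,0.1,0],[0,0,0]],[0,[0,0.1,0],[0,0,0]]]'; python3 -m jog '[[0,[0,0.1,0],[0,0,0]],[0,[0,0.1,0],[0,0,0]]]'; python3 -m jog '[[0,[0,0.06,0],[0,0,0]],[0,[0,0.06,0],[0,0,0]]]';  done | grep -v -e orient -e width; python3 go.py 496 249 105 42
```

```text
t: 14.45
ee_pos: [496.3, 249.4, 98.4]
ft_force: [-1.7, -0.9, 2.9]
t: 14.65
ee_pos: [496.3, 249.4, 97.4]
ft_force: [-0.7, -1.1, 3.7]
t: 14.85
ee_pos: [496.3, 249.4, 97.1]
ft_force: [-1.9, -1.3, 6.8]
t 14.85 pos [496.31 249.37  97.13] jaw yaw 42.0 tilt 0.0 q [ 0.44  0.5   1.86 -0.    0.78 -0.29] w 30.35 F [-1.88 -1.28  6.85]
shift cm [ 0.007 -0.787 -0.048] turn [-0.0001 -0.0001  0.    ]
```

```bash
for i in 1; do python3 -m jog '[[0,[0,0.05,0],[0,0,0]],[0,[0,0.05,0],[0,0,0]]]'; python3 -m jog '[[0,[0,0.05,0],[0,0,0]],[0,[0,0.05,0],[0,0,0]]]';   done | grep -v -e orient -e width; python3 - <<'E'
from h import *
snap('side','s5');  crop('s5',215,130,335,220,6,'s5d')
E
python3 go.py 496 249 105 42
```

```text
t: 15.05
ee_pos: [496.3, 249.4, 96.9]
ft_force: [-2.5, -1.6, 8.7]
t: 15.25
ee_pos: [496.4, 249.4, 96.6]
ft_force: [-3.7, -2.6, 12.2]
t 15.3 pos [496.31 249.39  96.64] jaw yaw 42.0 tilt 0.01 q [ 0.44  0.5   1.86 -0.    0.78 -0.29] w 29.76 F [-3.17 -2.44 12.05]
shift cm [ 0.008 -0.836 -0.049] turn [-0.0001 -0.      0.0001]
```

View pics/s5d.png

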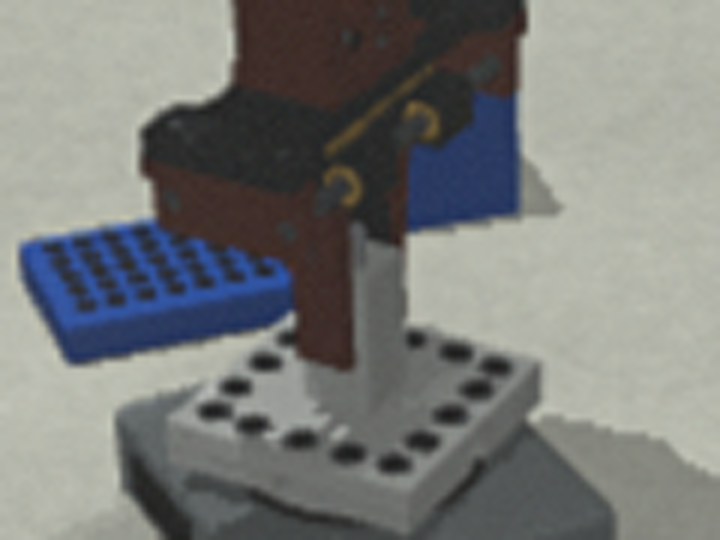

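```bash
python3 -m jog '[[0,[0,0.06,0],[0,0,0]],[0,[0,0.06,0],[0,0,0]]]'; python3 -m jog '[[0,[0,-0.06,0],[0,0,0]],[0,[0,-0.06,0],[0,0,0]]]'; python3 -m jog '[[0.1,[0,0,0],[0,0,0]],[0.45,[0,0,0],[0,0,0]],[0.7,[0,0,0],[0,0,0]],[0.7,[0,0,0],[0,0,0]],[0.7,[0,0,0],[0,0,0]],[0.7,[0,0,0],[0,0,0]],[0.7,[0,0,0],[0,0,0]],[0.7,[0,0,0],[0,0,0]]]'
```

```text
t: 15.5
ee_pos: [496.3, 249.4, 96.4]
orientation: [-1.47, 0.654, -0.655]
ft_force: [-4.2, -2.6, 15.3]
width: 29.9
t: 15.7
ee_pos: [496.3, 249.4, 96.4]
orientation: [-1.47, 0.654, -0.655]
ft_force: [-3.6, -1.8, 8.5]
width: 30.0
t: 16.5
ee_pos: [496.3, 249.4, 95.9]
orientation: [-1.47, 0.655, -0.655]
ft_force: [0.8, 1.1, -0.3]
width: 61.5
```

```bash
python3 go.py 496 249 105 42; python3 - <<'E'
from h import *
snap('side','s6');  crop('s6',215,130,335,220,6,'s6d')
E
```

```text
t 16.5 pos [496.27 249.36  95.89] jaw yaw 41.99 tilt 0.0 q [ 0.44  0.5   1.86  0.    0.78 -0.29] w 61.55 F [ 0.81  1.07 -0.26]
shift cm [ 0.009 -0.911 -0.044] turn [ 0.     -0.0001 -0.    ]
```

View pics/s6d.png

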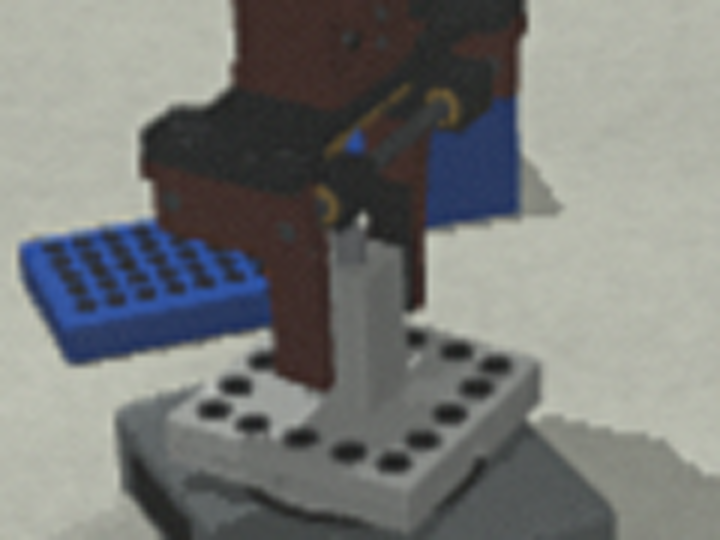

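Released; the rod stands out of the hub. Lifting straight up and clearing to the side for a look.

```bash
python3 -m jog '[[0.7,[0,-1,0],[0,0,0]],[0.7,[0,-4,0],[0,0,0]],[0.7,[0,-8,0],[0,0,0]],[0.7,[0,-12,0],[0,0,0]],[0.7,[0,-14,0],[0,0,0]],[0.7,[0,-14,0],[0,0,0]]]'; python3 -m jog '[[0.7,[4,0,-2],[0,0,0]],[0.7,[8,0,-5],[0,0,0]],[0.7,[11,0,-9],[0,0,0]],[0.7,[13,0,-13],[0,0,0]],[0.7,[15,0,-17],[0,0,0]],[0.7,[15,0,-20],[0,0,0]],[0.7,[15,0,-20],[0,0,0]]]'; python3 - <<'E'
from h import *
snap('side','s7');  crop('s7',215,130,335,220,6,'s7d'); snap('top','t7'); crop('t7',120,180,230,290,6,'t7d')
E
```

```text
t: 17.15
ee_pos: [498.2, 250.3, 240.1]
orientation: [-1.464, 0.65, -0.658]
ft_force: [-0.7, 0.5, 0.3]
width: 61.8
t: 17.85
ee_pos: [444.6, 2.1, 234.6]
orientation: [-1.471, 0.66, -0.654]
ft_force: [-1.1, 0.2, -0.2]
width: 61.1
```

View pics/s7d.png

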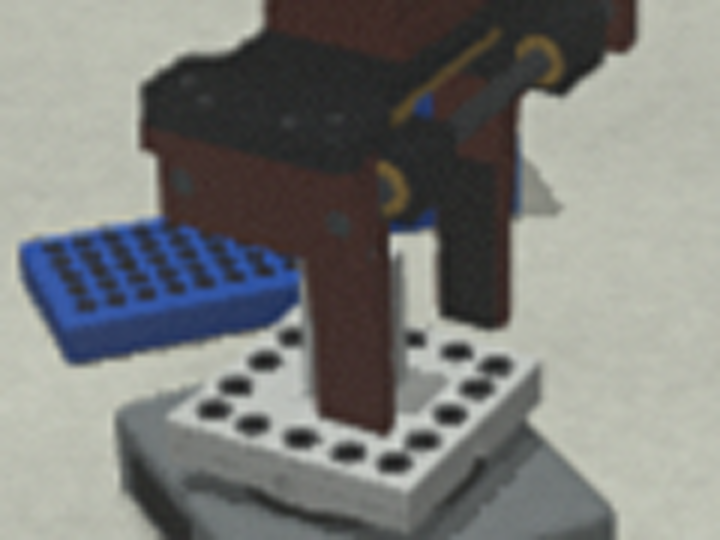

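View pics/t7d.png

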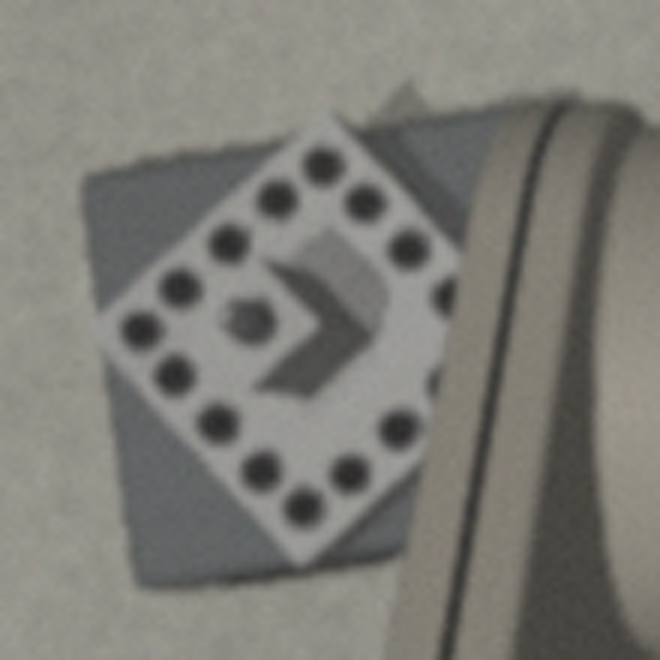

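View pics/t7.png

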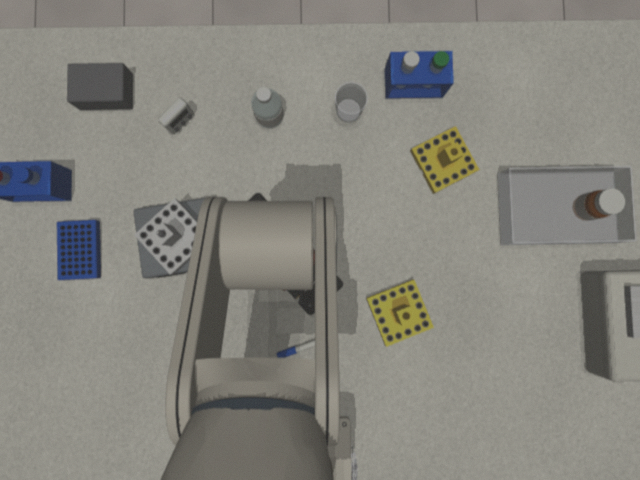

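```bash
python3 - <<'E'
from h import *
np.set_printoptions(precision=2,suppress=True)
t=load('t7');s=load('s7')
c=lambda x,y,u0,v0,k=6:((x+.5)/k-.5+u0,(y+.5)/k-.5+v0)
w=[ptz(t,*c(*p,120,180),75)[:2] for p in[(323,166),(141,330),(304,508)]]
w=np.array(w);print('top ctr',(w[0]+w[2])/2,np.linalg.norm(w[1]-w[0]),np.linalg.norm(w[2]-w[1]),np.degrees(np.arctan2(*(w[1]-w[0])[::-1])))
w=np.array([ptz(s,*c(*p,215,130),75)[:2] for p in[(214,409),(394,462),(497,365)]])
print('side ctr',(w[0]+w[2])/2,np.linalg.norm(w[1]-w[0]),np.linalg.norm(w[2]-w[1]),np.degrees(np.arctan2(*(w[2]-w[1])[::-1])))
pts=[]
for p in[(323,140),(230,290),(125,325),(220,460),(300,540),(340,450),(400,330),(250,240),(390,270)]:
  q=pt(t,*c(*p,120,180)); pts.append(q); print(q)
P=np.array(pts); P=P[abs(P[:,2]-75)<6]; A=np.c_[P[:,:2]-[497,250],np.ones(len(P))]; print(np.linalg.lstsq(A,P[:,2],rcond=None)[0])
E
```

```text
top ctr [496.99 250.33] 82.17936863729398 82.38395842994791 131.74860220094178
side ctr [498.63 250.75] 82.2304049366297 82.38263738815516 41.490697210545584
[563.91 247.36  74.68]
[513.17 278.32  75.74]
[502.   313.79  75.44]
[455.76 281.87  74.54]
[421.75 -38.59 964.51]
[458.4  241.88  73.3 ]
[498.46 220.81  76.14]
[529.92 271.24  76.86]
[519.04 224.57  74.85]
[ 0.01  0.01 75.  ]
```

```bash
python3 -c "
from workcell import ctrl
o=ctrl.get_obs();print(o['t'],o['ee_pos'],abs(o['qvel']).max()); ctrl.close_job()"
```

```text
17.95 [447.5686839    3.81884533 235.47285131] 0.02900222221942651
the job is handed in; nothing more can be done
```

The silver tier is on the mixer drive's rod, pressed fully home and released, and I handed the job in at about 18 s. I set it to the pin angle measured in the pictures (about 42°), so the slots dropped over the pins without any turning on the drive.

- **Height:** depth points on the plate's top fit a height of 75.0 mm, so the underside is at the disc's nominal 55 mm. The plate is level within the noise, with a slope of about 0.01.
- **Centring:** the top camera puts the tier's centre at (497.0, 250.3) mm. It had put the rod's tip at (497.1, 250.6) and the disc centre near (498, 250.2).
- **Angle:** the tier stands at 41.5 to 41.7°, against pins measured at 41.5 to 42.1° beforehand, so I saw no sign of the disc being dragged round.
- **Force:** the largest I read was about 15 N on the wrist, or roughly 19 N on the drive with the tier's weight added. I only read it at the end of each short move. Side force while pressing stayed under about 5 N.
- **Other things:** everything the last top picture shows looks where it was. The arm hid the bottle cap, the small ring and part of the marker, so I did not check those.

**Disagreements:** the side camera had put the rod's tip about 5 mm nearer in y than the top camera. I trusted the top camera, and the rod entered the bore without side force. In the last check the side camera put the centre at (498.6, 250.8), about 1.7 mm from the top camera's value. That is close to the 2 mm calibration limit.

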